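Screw the lid onto the storage jar without crossing its thread

ROBOT

A 7-joint arm with a two-finger parallel gripper is mounted at the origin on a cart in front of the work surface, level with it; the furniture and walls round the work are solid. World frame = base frame: x ahead of the robot, y to its left, z up, the work surface at z = 0. Lengths are in m, angles in rad, forces in N, time in s.
With the tool pointing down it reaches from about 0.425 to 0.925 m from the base axis. Payload 6.8 kg.
Tool frame: the origin (TCP) lies at the very end of the fingers, on their centre line; the grasp point (between the pads) lies 19 mm behind it; z points along the fingers, y is the line along which they close (so a half turn about z gives the same grasp; the last joint's range is limited). The gripper opens to 85 mm and grips with 20 to 120 N. Pads are 22 mm wide; open, the fingers measure 114 mm over their backs; the gripper's body (76 mm by 85 mm) begins 54 mm behind the grasp point. The pads swing forward as they close: fully open they stand 13 mm farther back than shut.
Start: joints at [1.235, 0.477, 0.022, 1.555, -0.011, 1.109, -0.083], TCP at [0.152, -0.658, 0.231] pointing down, gripper open.
Joint ranges: [-2.96, 2.96], [-0.34, 2.1], [-1.41, 1.46], [0.24, 2.44], [-1.37, 4.51], [0.17, 1.92], [-2.96, 2.96]. Speed limits (rad/s): [2.39, 2.39, 3.14, 3.14, 3.14, 3.14, 3.14].

INTERFACE

Orientations are given as a unit quaternion [w, x, y, z].
In Python, from station import monitor, eyes, bot gives the robot as it stands.
- The arm moves only by the shell command python3 -m creep [FORCE], which reads ROWS from standard input. ROWS is a JSON list of rows, 1 to 20 of them, each written [[dx, dy, dz], turn, opening]: dx, dy, dz in normalised numbers (1 is 0.25 m), then a turn about the tool's z in parts of the range, where 1.0 means pi rad, then the opening from 0.0 (shut) to 1.0 (fully open); each row shifts and turns the commanded pose from where the row before left it, along the tool's axes as they then stand; what a row does not reach is not made up. A row lasts 1/10 s, in which the tool goes at most 0.05 m and 0.15 rad, less where a joint would pass 70% of its speed; a pose out of reach is approached as far as the arm can. The fingers move at their own pace and stop on an object; FORCE is the grip in N (left out, the last holds). Time passes only in rows, so rows that do not move let the fingers close. It prints the time, the measured TCP pose, the force, the opening and the grip force at its end. Input that does not fit is refused with a message, and nothing moves.
- monitor.get_obs(): the state, without advancing time (a new reading comes with each control period).
- eyes.read_camera(name): name is "scene" or "top" or "wrist"; returns the picture (420x560x3 uint8, blue, green, red); there is no depth.
- eyes.camera_info(name): a dict with "vertical_fov" (degrees; the focal length in pixels is half the picture's height over the tangent of half this angle, whatever the lens; pixels are square), "cx", "cy" (the principal point, pixels), "view" (4x4, takes a point from world to camera coordinates); the wrist camera has in their place "hand_eye" (4x4, takes a point from camera to tool coordinates, whose origin is the TCP and whose axes are the flange's). Camera axes: x right, y up, looking along -z (the intrinsics and any distortion apply to the point x, -y, -z); pixel columns grow to the right and rows downward; lengths in m; the calibration is good to about 2 mm. A picture is of the moment at which its call begins: read the wrist's pose just before it. camera_info takes no time and is no camera call.
- bot.hand_in(): hands the job in; it is judged then, once.
The state is a dict: "t": time; "q": joint angles; "joint_vel": joint speeds; "joint_torque": joint torques, N m; "eef_pos": TCP position; "tool_rot": TCP orientation; "contact_force": force on the tool from outside, world axes, zero at the start; "torque": the same for the moment, N m; "gripper_width": opening from 0.0 (shut) to 1.0 (fully open); "grasp_force": force on a finger pad.
Only numpy, scipy, OpenCV 4.12 (cv2) and the standard library are available. Lean on these libraries where they do the work, as an engineer would, in place of code of your own. Each camera call takes 0.05 s, during which the arm holds its last target. There are 200 camera calls.

TASK

Pick up the loose steel lid and screw it onto the white storage jar in the rubber-seated stand, clockwise from above, until it is fully down on the jar's shoulder; then let go. The lid drops into the neck's thread at four positions a quarter turn apart, but only every other one is a true start: at the rest it is crossed and binds after less than an eighth of a turn, still standing high, and then you must not force it but stop, lift it off and start again a quarter turn on. Turn and press gently, so that the jar is never wrenched round or pushed hard down in its soft seat, and leave the salt pot, the spice jar and the match box as they stand.

Things in the scene. Friction and masses are not known exactly. Their poses are not given: they have to be found in the camera images.
- lid: Loose round steel screw lid, skirt downward, about 0.12 kg. Skirt 66 mm in diameter, 23 mm high, hollow (inner radius 30 mm, inner depth 19.5 mm), on it a round black knob. Origin: centre of the skirt's lower edge, z up. Two lugs (4 mm high, 5 mm wide, reaching in to radius 24 mm) stand inward from the lower edge at the lid's own +x and -x; a half turn changes nothing.
- lid_knob (a point): Middle of the lid's round black grip knob, 38 mm in diameter, which reaches from 23 to 49 mm above the skirt's lower edge; this point is 36 mm above that edge.
- jar_shoulder (a point): Centre of the flat shoulder of the white round jar (77 mm in diameter) in its low round stand (96 mm); moves with the soft seat, z = 0.085 at rest. Height of the lid's lower edge above it: 14 mm while the lugs ride on the thread's ridges (the lid can be turned there), 5 mm dropped into a gap, 0 fully down. The thread's own angle is hidden, differs every time and does not follow from these axes.
- jar_mouth (a point): Centre of the top of the jar's neck, 18 mm above the shoulder. Neck core radius 21.5 mm, tapered to 18.5 mm in its top 3.5 mm; ridges out to radius 27.5 mm with flat tops 14 mm above the shoulder; 2.5 mm play all round to skirt and lugs. Four gaps about a quarter turn apart; the lid drops in only within 13 degrees of a gap's middle. Anticlockwise, every gap stops it hard at 14 degrees.
- stand: Dark round fixed stand under the jar, 96 mm in diameter, 14 mm high; origin: centre of its underside. The thread: in every other gap (true start) the lid, turned clockwise from the gap's middle, runs down a 14 degree ramp, is fully down after 53 degrees, stops hard at 63. In the others (crossed) it stops hard at 14 degrees, still 5 mm high; the next true gap's middle is 72 degrees on clockwise.
- seat_twist (a joint): How far the jar is twisted in its soft rubber seat, rad, positive anticlockwise from above, 0 at rest; spring of 2.5 N m per rad, so it shows the turning moment on the jar. More than 0.25 either way is wrenching.
- seat_press (a joint): How far the jar is pushed down in its soft seat, m, 0 at rest; the seat begins to yield at about 2 N and then gives 1 mm per 1.2 N, hard stop at 12 mm. More than 9 mm is too hard.
- salt_pot: Bystander: brown pot, 62 mm in diameter, 50 mm high; origin at the centre of its underside.
- spice_jar: Bystander: red-brown spice jar with black cap, 41 mm in diameter, 85 mm high; origin at the centre of its underside.
- match_box: Bystander: yellow match box, 35 x 53 x 15 mm; origin at the centre of its underside.

How it is judged:
By the outcome, as a careful person would: the job done as asked, in the order asked, and still so for the second after the job is handed in, with the robot touching nothing.
It also fails if it takes over 67 s, if anything falls off the work surface, if the arm or the gripper's body presses on something with over 40 N, if the wrist force passes 120 N, or if a joint passes its speed limit or range.

## Working session

There is one attempt and no reset: what is moved stays moved. The work goes in short steps, Python scripts to look and compute and a shell command to move; the robot and the scene stay as the last step left them, time stands still between calls to the robot, and variables do not carry over. Pictures are saved under pics/ and viewed, at most 10 in all, crops included, and the job is handed in when it is done.

```bash
ls; mkdir -p pics
python3 - <<'E'
from station import monitor, eyes, bot
import cv2,json
o=monitor.get_obs();print({k:(v.tolist() if hasattr(v,'tolist') else v) for k,v in o.items()})
for n in("scene","top","wrist"):
    print(n,eyes.camera_info(n))
a=eyes.read_camera("scene");b=eyes.read_camera("top")
cv2.imwrite("pics/scene0.png",a);cv2.imwrite("pics/top0.png",b)
E
```

```text
pics
{'t': 0.0, 'q': [1.2349061078132404, 0.4777959696107385, 0.02233485432098409, 1.5564435562575498, -0.011498172249675536, 1.1093024319958502, -0.08308073671446813], 'joint_vel': [-0.0004060373221005263, -0.0008775906324540157, 0.0008802961366090446, -0.0007507354590421192, 0.00044395550012488606, 5.698451538742143e-05, 0.0006389498750153332], 'joint_torque': [-0.001049820930347778, -59.64541554450989, 1.607733741402626, -28.119658827781677, 0.012479170400183648, 0.009350710606668144, 4.1435404227740946e-05], 'eef_pos': [0.15228720212907432, -0.6569918567363106, 0.2303317287903931], 'tool_rot': [-0.0008945625118143575, 0.993517928878508, 0.11367187786042049, -0.00017011336870132005], 'contact_force': [-0.06630963652085879, -0.1434387957646321, 0.2662619500312341], 'torque': [-0.021996994701090972, -0.038607578033798655, 0.00044517563696498224], 'grasp_force': 0.0, 'gripper_width': 1.0033728667903552}
scene {'vertical_fov': 51.54848569017518, 'cx': 282.8560378816742, 'cy': 211.8480569328025, 'view': array([[ 0.48646427, -0.87367112,  0.00716174,  0.14081042],
       [ 0.70042852,  
[... 254 characters left out ...]
'view': array([[ 0.01385342, -0.99990057,  0.0026344 ,  0.43770356],
       [ 0.99551688,  0.01403912,  0.09353634, -0.4981357 ],
       [-0.09356402,  0.00132679,  0.99561238, -0.88467591],
       [ 0.        ,  0.        ,  0.        ,  1.        ]])}
wrist {'vertical_fov': 67.31922040651078, 'cx': 273.8666026411764, 'cy': 208.66207131619998, 'hand_eye': array([[ 4.56711639e-04,  9.64843216e-01,  2.62825723e-01,
         6.63273565e-02],
       [ 9.99998901e-01, -8.11339819e-04,  1.24076357e-03,
         6.23024267e-04],
       [ 1.41038329e-03,  2.62824867e-01, -9.64842526e-01,
        -1.43288471e-01],
       [ 0.00000000e+00,  0.00000000e+00,  0.00000000e+00,
         1.00000000e+00]])}
```

View pics/top0.png

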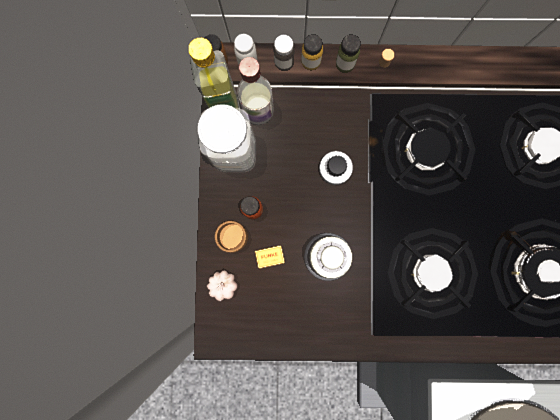

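View pics/scene0.png

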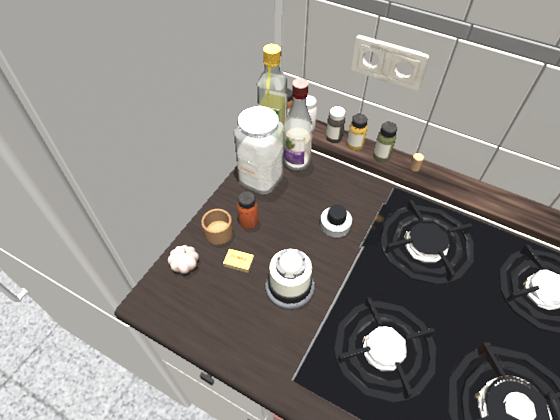

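The top view shows the lid at about (336,167), jar at (330,257), salt pot (231,237), spice jar (250,207) and match box (270,257). The scene view shows the same things. The lid stands upright, with free space round it.

```bash
cat > h.py <<'E'
import numpy as np,cv2
from station import monitor,eyes
from scipy.spatial.transform import Rotation as R
def K(i): f=210/np.tan(np.radians(i["vertical_fov"]/2)); return f,i["cx"],i["cy"]
def pose():
    o=monitor.get_obs(); q=o["tool_rot"]; T=np.eye(4)
    T[:3,:3]=R.from_quat([q[1],q[2],q[3],q[0]]).as_matrix(); T[:3,3]=o["eef_pos"]; return T
def cam(n,T=None):
    i=eyes.camera_info(n)
    return i,(np.linalg.inv(i["view"]) if n!="wrist" else T@i["hand_eye"])
def ray(n,u,v,z,T=None):
    i,C=cam(n,T); f,cx,cy=K(i)
    d=C[:3,:3]@np.array([(u-cx)/f,-(v-cy)/f,-1.]); p=C[:3,3]
    return p+d*(z-p[2])/d[2]
def proj(n,P,T=None):
    i,C=cam(n,T); f,cx,cy=K(i); c=np.linalg.inv(C)@np.append(P,1)
    return np.array([cx+f*c[0]/-c[2],cy-f*c[1]/-c[2]])
def blobs(m,box,amin=60):
    u0,v0,u1,v1=box; M=np.zeros_like(m); M[v0:v1,u0:u1]=m[v0:v1,u0:u1]
    cs,_=cv2.findContours(M,cv2.RETR_EXTERNAL,cv2.CHAIN_APPROX_NONE)
    return [(cv2.contourArea(c),cv2.minEnclosingCircle(c),cv2.fitEllipse(c) if len(c)>5 else None) for c in cs if cv2.contourArea(c)>amin]
E
python3 - <<'E'
from h import *
t=cv2.imread("pics/top0.png");s=cv2.imread("pics/scene0.png")
g=cv2.cvtColor(t,cv2.COLOR_BGR2GRAY);gs=cv2.cvtColor(s,cv2.COLOR_BGR2GRAY)
np.set_printoptions(precision=4,suppress=True)
for nm,G,n,box,z in(("lid",g,"top",(312,145,362,192),.021),("jar",g,"top",(300,228,362,285),.085)):
    for a,c,e in blobs((G>110).astype(np.uint8),box): print(nm,a,c,e[:2],ray(n,*c[0],z),ray(n,*e[0],z), 455*1)
for nm,G,n,box,z in(("knobtop",g,"top",(326,155,351,180),.045),("knobscene",gs,"scene",(322,200,352,230),.036)):
    for a,c,e in blobs((G<50).astype(np.uint8),box): print(nm,a,c,e[:2],ray(n,*e[0],z))
for n,b in(("salt",(231,237,.05)),("spice",(250,207,.085)),("match",(270,257,.015))): print(n,ray("top",*b))
o=np.hstack([cv2.resize(t[140:290,295:395],None,fx=4,fy=4,interpolation=2),cv2.resize(s[190:310,260:360],(400,480),interpolation=2)[:600] if 0 else cv2.copyMakeBorder(cv2.resize(s[190:310,260:360],(400,480),interpolation=2),0,120,0,0,0)])
cv2.imwrite("pics/crop.png",o)
E
```

```text
lid 821.0 ((335.7276306152344, 167.1737518310547), 16.728618621826172) ((335.7995910644531, 167.0160675048828), (32.207252502441406, 32.51785659790039)) [0.5731 0.3526 0.021 ] [0.5734 0.3524 0.021 ] 455
jar 1394.0 ((328.5, 257.0), 23.307823181152344) ((330.0960388183594, 257.8287658691406), (40.934913635253906, 44.4508056640625)) [0.394  0.3717 0.085 ] [0.3925 0.3688 0.085 ] 455
knobscene 81.0 ((336.2317199707031, 216.28048706054688), 8.8613862991333) ((336.31121826171875, 216.56617736816406), (14.7362060546875, 16.286846160888672)) [0.5684 0.3501 0.036 ]
salt [0.429  0.5562 0.05  ]
spice [0.4842 0.518  0.085 ]
match [0.3913 0.482  0.015 ]
```

View pics/crop.png

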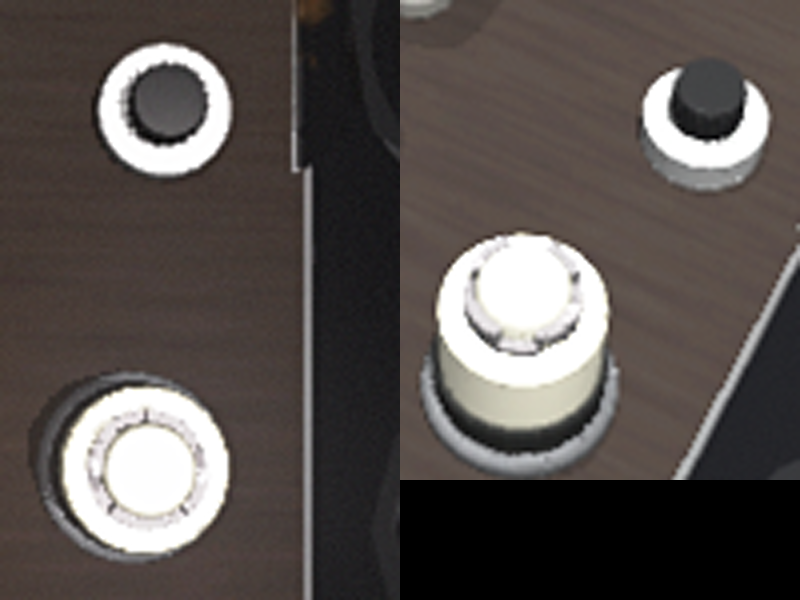

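The crop shows the lid disc round (336,167) with its knob standing upright, and the jar's shoulder disc centred near (331.6,257.4) with the neck ridges round the white core. The scene view agrees. First I turn the tool so its axes line up with the world, and raise it slightly.

Units first: shifts go in shares of 0.25 m and turns go in shares of pi rad. So -0.005 m is -0.02, -0.15 rad is -0.0477.

```bash
echo '[[[0, 0, -0.02], -0.0477, 1], [[0, 0, -0.02], -0.0477, 1], [[0, 0, -0.02], -0.0477, 1], [[0, 0, -0.02], -0.0477, 1], [[0, 0, -0.02], -0.0477, 1], [[0, 0, -0.02], -0.0477, 1], [[0, 0, -0.02], -0.0477, 1], [[0, 0, -0.02], -0.0477, 1], [[0, 0, 0], -0.0455, 1], [[0, 0, 0], 0, 1], [[0, 0, 0], 0, 1]]' | python3 -m creep 25
python3 -c "
from h import *;o=monitor.get_obs();print(o['q'],pose().round(3))"
```

```text
t: 1.2
eef_pos: [0.1522, -0.6573, 0.2708]
tool_rot: [-0.0, 0.709, 0.706, 0.0]
contact_force: [-0.5, -0.1, -0.3]
gripper_width: 1.002
grasp_force: 0.0
[ 1.42813856  0.46127079 -0.25403508  1.49502097  0.12000921  1.20151063
  1.15201571] [[ 0.004  1.    -0.     0.152]
 [ 1.    -0.004  0.001 -0.657]
 [ 0.001 -0.    -1.     0.271]
 [ 0.     0.     0.     1.   ]]
```

To row units: 0.034 m is 0.136, 0.025 m is 0.1.

```bash
echo '[[[0.1, 0.136, 0], 0, 1], [[0.1, 0.136, 0], 0, 1], [[0.1, 0.136, 0], 0, 1], [[0.1, 0.136, 0], 0, 1], [[0.1, 0.136, 0], 0, 1], [[0.1, 0.136, 0], 0, 1], [[0.1, 0.136, 0], 0, 1], [[0.1, 0.136, 0], 0, 1], [[0.1, 0.136, 0], 0, 1], [[0.1, 0.136, 0], 0, 1], [[0.1, 0.136, 0], 0, 1], [[0.1, 0.136, 0], 0, 1]]' | python3 -m creep
echo '[[[0.16, 0, 0], 0, 1], [[0.16, 0, 0], 0, 1], [[0.16, 0, 0], 0, 1], [[0.16, 0, 0], 0, 1], [[0.16, 0, 0], 0, 1], [[0.16, 0, 0], 0, 1], [[0.16, 0, 0], 0, 1], [[0.16, 0, 0], 0, 1], [[0.16, 0, 0], 0, 1], [[0.16, 0, 0], 0, 1], [[0.16, 0, 0], 0, 1], [[0.16, 0, 0], 0, 1], [[0.16, 0, 0], 0, 1], [[0.16, 0, 0], 0, 1], [[0.12, 0, 0], 0, 1], [[0, 0, 0], 0, 1], [[0, 0, 0], 0, 1]]' | python3 -m creep
python3 - <<'E'
from h import *
T=pose();a=eyes.read_camera("wrist");cv2.imwrite("pics/w1.png",a);print(monitor.get_obs()['q'],T.round(4))
print(proj("wrist",[.573,.352,.021],T),proj("wrist",[.393,.369,.085],T))
np.save("T1.npy",T)
E
```

```text
t: 2.4
eef_pos: [0.5615, -0.3564, 0.2711]
tool_rot: [-0.0, 0.708, 0.706, -0.0]
contact_force: [0.6, -0.8, 0.1]
gripper_width: 0.999
grasp_force: 0.0
t: 4.1
eef_pos: [0.5601, 0.2329, 0.2709]
tool_rot: [-0.0, 0.707, 0.707, -0.0]
contact_force: [-0.7, -0.6, 0.0]
gripper_width: 1.003
grasp_force: 0.0
[-0.0177764   0.39998371 -0.6311494   1.64644166  0.25192357  1.17879106
 -0.7108293 ] [[ 6.000e-04  1.000e+00 -7.000e-04  5.601e-01]
 [ 1.000e+00 -6.000e-04 -5.000e-04  2.329e-01]
 [-5.000e-04 -7.000e-04 -1.000e+00  2.709e-01]
 [ 0.000e+00  0.000e+00  0.000e+00  1.000e+00]]
[285.21062342  75.49307106] [98.06395637 46.48495418]
```

View pics/w1.png

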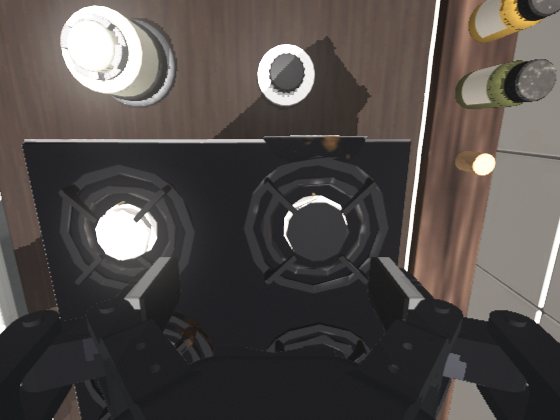

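The wrist view shows the lid at about (286,74) and the jar's shoulder at (97,50), within 1–4 px of my prediction. I refine the measurement before the grasp.

Run:
```python
from h import *
np.set_printoptions(precision=4,suppress=True)
T=np.load("T1.npy")
w=cv2.imread("pics/w1.png");t=cv2.imread("pics/top0.png");s=cv2.imread("pics/scene0.png")
for n,im,bl,bj in(("wrist",w,(250,35,325,115),(50,0,140,105)),("top",t,(312,145,362,192),(305,230,360,285)),("scene",s,(315,195,360,240),(265,245,315,300))):
    g=cv2.cvtColor(im,cv2.COLOR_BGR2GRAY)
    for nm,b,z,th in(("lid",bl,.022,120),("lidhi",bl,.023,215),("jar",bj,.085,225),("jarlo",bj,.085,205)):
        for a,c,e in blobs((g>th).astype(np.uint8),b,200): print(n,nm,a,np.array(e[0]),e[1],ray(n,*e[0],z,T))
    # knob
    M=np.zeros_like(g);x0,y0,x1,y1=bl
    for a,c,e in blobs((g<75).astype(np.uint8),(x0+12,y0+10,x1-12,y1-14),30): print(n,"knob",a,np.array(e[0]),e[1],ray(n,*e[0],.049,T))
```

```text
wrist lid 2727.5 [285.5191  74.2165] (56.893699645996094, 61.08626937866211) [0.5733 0.3532 0.022 ]
wrist lidhi 2601.0 [285.2874  73.9675] (55.42219924926758, 59.822086334228516) [0.573  0.3534 0.023 ]
wrist jar 5329.5 [101.0723  48.7528] (75.31625366210938, 89.81644439697266) [0.3956 0.367  0.085 ]
wrist jarlo 5384.0 [100.8402  48.7814] (76.05767822265625, 90.1868667602539) [0.3954 0.367  0.085 ]
wrist knob 45.5 [308.7088  96.0029] (8.099806785583496, 13.945116996765137) [0.598  0.3273 0.049 ]
wrist knob 78.0 [285.864   66.1155] (36.37493896484375, 49.048065185546875) [0.5727 0.3575 0.049 ]
wrist knob 49.5 [309.5129  51.3546] (6.965121269226074, 14.736209869384766) [0.5976 0.3719 0.049 ]
top lid 815.0 [335.8191 166.9494] (32.08130645751953, 32.409324645996094) [0.5734 0.3525 0.022 ]
top lidhi 758.0 [335.7884 166.9881] (30.910303115844727, 31.279813766479492) [0.5731 0.3527 0.023 ]
top jar 1260.0 [330.9746 256.9393] (39.928733825683594, 40.25103759765625) [0.3942 0.3672 0.085 ]
top jarlo 1269.0 [330.9856 256.9764] (40.00788116455078, 40.48028564453125) [0.3941 0.3672 0.085 ]
top knob 279.5 [336.1779 165.7286] (18.436641693115234, 19.54409408569336) [0.5708 0.3546 0.049 ]
scene lid 406.0 [336.1459 220.6247] (28.202993392944336, 30.952367782592773) [0.5685 0.3489 0.022 ]
scene lidhi 250.0 [335.9439 218.5299] (23.502893447875977, 28.272981643676758) [0.5726 0.3514 0.023 ]
scene jar 1196.5 [290.1798 267.4213] (36.77419662475586, 41.428688049316406) [0.3905 0.3642 0.085 ]
scene jarlo 1335.5 [290.7569 269.8701] (39.808624267578125, 45.668701171875) [0.3866 0.361  0.085 ]
scene knob 276.0 [336.5887 214.3111] (17.967172622680664, 20.23417091369629) [0.5647 0.3492 0.049 ]
```

To row units: 0.03 m is 0.12, 0.02 m is 0.08, -0.15 rad is -0.0477.

```bash
echo '[[[0.12, 0.012, 0.08], 0, 1], [[0.12, 0.012, 0.08], 0, 1], [[0.12, 0.012, 0.08], 0, 1], [[0.12, 0.016, 0.08], 0, 1], [[0, 0, 0], -0.0477, 1], [[0, 0, 0], -0.0477, 1], [[0, 0, 0], -0.0477, 1], [[0, 0, 0], -0.0477, 1], [[0, 0, 0], -0.0477, 1], [[0, 0, 0], -0.0477, 1], [[0, 0, 0], -0.0477, 1], [[0, 0, 0], -0.0477, 1], [[0, 0, 0], -0.0477, 1], [[0, 0, 0], -0.0477, 1]]' | python3 -m creep
echo '[[[0, 0, 0], -0.0477, 1], [[0, 0, 0], -0.0477, 1], [[0, 0, 0], -0.0477, 1], [[0, 0, 0], -0.0477, 1], [[0, 0, 0], -0.0477, 1], [[0, 0, 0], -0.0477, 1], [[0, 0, 0], -0.0477, 1], [[0, 0, 0], -0.0477, 1], [[0, 0, 0], -0.0477, 1], [[0, 0, 0], -0.0477, 1], [[0, 0, 0], -0.0452, 1], [[0, 0, 0], 0, 1], [[0, 0, 0], 0, 1]]' | python3 -m creep
python3 -c "
from h import *;o=monitor.get_obs();print(o['q'],pose().round(4))"
```

```text
t: 5.55
eef_pos: [0.5746, 0.3499, 0.1909]
tool_rot: [0.0, 0.034, 0.999, -0.001]
contact_force: [-1.0, -0.6, 0.0]
gripper_width: 1.0
grasp_force: 0.0
t: 6.85
eef_pos: [0.5741, 0.351, 0.1908]
tool_rot: [-0.0, -0.705, 0.709, -0.0]
contact_force: [0.9, 0.0, 0.3]
gripper_width: 0.994
grasp_force: 0.0
[ 0.10159207  0.8521337  -1.24983669  1.54326166  0.82143261  1.35088347
  1.90269357] [[-5.900e-03 -1.000e+00 -3.000e-04  5.741e-01]
 [-1.000e+00  5.900e-03 -1.100e-03  3.510e-01]
 [ 1.100e-03  3.000e-04 -1.000e+00  1.908e-01]
 [ 0.000e+00  0.000e+00  0.000e+00  1.000e+00]]
```

To row units: 0.03 m is 0.12, -0.002 m is -0.008.

```bash
echo '[[[-0.008, 0.004, 0.08], 0, 0.8], [[0, 0, 0.12], 0, 0.8], [[0, 0, 0.12], 0, 0.8], [[0, 0, 0.12], 0, 0.8], [[0, 0, 0.1], 0, 0.8], [[0, 0, 0.06], 0, 0.8], [[0, 0, 0.04], 0, 0.8], [[0, 0, 0.012], 0, 0.8], [[0, 0, 0], 0, 0.8], [[0, 0, 0], 0, 0.8]]' | python3 -m creep
echo '[[[0, 0, 0], 0, 0], [[0, 0, 0], 0, 0], [[0, 0, 0], 0, 0], [[0, 0, 0], 0, 0], [[0, 0, 0], 0, 0], [[0, 0, 0], 0, 0], [[0, 0, 0], 0, 0], [[0, 0, 0], 0, 0]]' | python3 -m creep 30
python3 -c "
from h import *;o=monitor.get_obs();print(o['q'],pose().round(4),o['torque'])"
```

```text
t: 7.85
eef_pos: [0.573, 0.355, 0.0295]
tool_rot: [-0.001, 0.707, -0.707, 0.0]
contact_force: [0.8, -0.0, 1.0]
gripper_width: 0.797
grasp_force: 0.0
t: 8.65
eef_pos: [0.5729, 0.3547, 0.0292]
tool_rot: [-0.001, 0.707, -0.707, 0.0]
contact_force: [0.2, -1.7, 5.5]
gripper_width: 0.433
grasp_force: 30.0
[ 0.04387221  1.01444381 -1.11677038  1.64073911  0.99108672  1.14937499
  1.80369985] [[ 2.000e-04 -1.000e+00  1.000e-03  5.729e-01]
 [-1.000e+00 -2.000e-04  4.000e-04  3.547e-01]
 [-4.000e-04 -1.000e-03 -1.000e+00  2.920e-02]
 [ 0.000e+00  0.000e+00  0.000e+00  1.000e+00]] [-0.27875634  0.06923347 -0.0317551 ]
```

To row units: -0.04 m is -0.16, -0.03 m is -0.12.

```bash
echo '[[[0, 0, -0.04], 0, 0], [[0, 0, -0.12], 0, 0], [[0, 0, -0.16], 0, 0], [[0, 0, -0.16], 0, 0], [[0, 0, -0.16], 0, 0], [[0, 0, -0.08], 0, 0], [[0, 0, 0], 0, 0], [[0, 0, 0], 0, 0]]' | python3 -m creep
python3 - <<'E'
from h import *
o=monitor.get_obs();print(o['q'],pose().round(4),o['torque'],o['contact_force'])
T=pose();np.save("T2.npy",T)
t=eyes.read_camera("top");s=eyes.read_camera("scene");w=eyes.read_camera("wrist")
cv2.imwrite("pics/t2.png",t);cv2.imwrite("pics/s2.png",s);cv2.imwrite("pics/w2.png",w)
cv2.imwrite("pics/v2.png",np.hstack([cv2.resize(w,(440,330)),cv2.resize(s[60:330,200:400],(360,486))[:330]]))
E
```

```text
t: 9.45
eef_pos: [0.5723, 0.3538, 0.2072]
tool_rot: [0.001, 0.707, -0.707, 0.0]
contact_force: [-0.2, -0.9, -1.6]
gripper_width: 0.435
grasp_force: 30.3
[ 0.09932213  0.83669831 -1.25971844  1.52763996  0.8054769   1.37277807
  1.91444195] [[ 2.000e-04 -1.000e+00 -4.000e-04  5.723e-01]
 [-1.000e+00 -2.000e-04 -1.400e-03  3.538e-01]
 [ 1.400e-03  4.000e-04 -1.000e+00  2.072e-01]
 [ 0.000e+00  0.000e+00  0.000e+00  1.000e+00]] [ 0.05118861 -0.02008886  0.00099002] [-0.17478522 -0.94385146 -1.55085856]
```

View pics/v2.png

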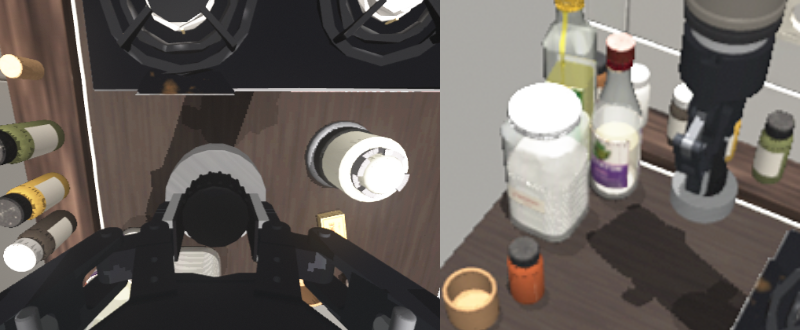

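The lid is held level in the fingers. The wrist view shows the skirt centred under the knob at about (215,190) and the jar's neck and gaps clear at about (375,170).

Run:
```python
from h import *
w=cv2.imread("pics/w2.png")
a=cv2.resize(w[170:290,200:350],None,fx=2.6,fy=2.6,interpolation=2);b=cv2.resize(w[150:270,380:530],None,fx=2.6,fy=2.6,interpolation=2)
b=cv2.convertScaleAbs(b,alpha=1.8,beta=-200)
cv2.imwrite("pics/c3.png",np.hstack([a,b]))
g=cv2.cvtColor(w,cv2.COLOR_BGR2GRAY)
print(g[165:235:2,274]); print(g[225,200:350:3])
```

```text
[ 38  38  37  37  38  38  39  39  39 101 105 108 109 160 159 157 157 155
 156 156 157 159 160 158 159 159 158 128  31  31  31  31  30  31  30]
[ 53  51  51  53  49  56 158 152 155 157 153 152 154 155 156 155 155 154
  30  30  31  31  31  29  31  31  31  29  31  31  30  34 156 153 154 156
 157 159 157 157 160 157 157 158 139  87  87  89  86  85]
```

View pics/c3.png

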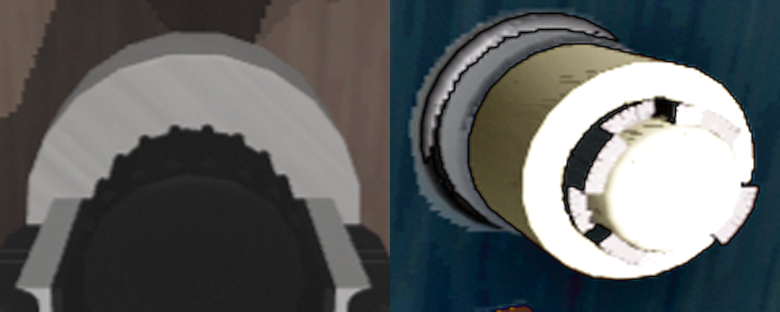

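The lid crop shows the skirt's top face with its outer rim clear of the fingers. The jar crop shows the shoulder disc and the ridges with dark gaps. I fit both circles on their planes.

Run:
```python
from h import *
from scipy.optimize import least_squares
np.set_printoptions(precision=4,suppress=True)
T=np.load("T2.npy");w=cv2.imread("pics/w2.png");g=cv2.cvtColor(w,cv2.COLOR_BGR2GRAY)
def circ(P,r0):
    f=least_squares(lambda c:np.hypot(P[:,0]-c[0],P[:,1]-c[1])-c[2],[*P.mean(0)[:2],r0],loss="soft_l1",f_scale=.0005)
    h=least_squares(lambda c:np.hypot(P[:,0]-c[0],P[:,1]-c[1])-r0,f.x[:2],loss="soft_l1",f_scale=.0005)
    return f.x,h.x,len(P)
# lid rim
z=T[2,3]-.0292+.023; pts=[]
m=((g>132)&(g<210)).astype(np.uint8)
for v in range(192,252,2):
    x=np.where(m[v,205:345])[0]+205
    if len(x)>8: pts+= [(x[0]-.5,v),(x[-1]+.5,v)]
P=np.array([ray("wrist",*p,z,T) for p in pts]); f,h,n=circ(P,.033)
print("lid",f,h,n,"tool xy",T[:2,:2].T@(h-T[:2,3]),T[:2,:2].T@(f[:2]-T[:2,3]))
for nm,n_,T_ in(("w2","wrist",T),("top0","top",None),("w1","wrist",np.load("T1.npy"))):
    im=cv2.cvtColor(cv2.imread(f"pics/{nm}.png"),cv2.COLOR_BGR2GRAY)
    u,v=proj(n_,[.394,.367,.085],T_); m=(im>200).astype(np.uint8); b=[int(u)-60,int(v)-60,int(u)+60,int(v)+60]; b=[max(0,k) for k in b]
    M=np.zeros_like(m);M[b[1]:b[3],b[0]:b[2]]=m[b[1]:b[3],b[0]:b[2]]
    c=max(cv2.findContours(M,0,1)[0],key=cv2.contourArea)[:,0,:]
    P=np.array([ray(n_,*p,.085,T_) for p in c]); d=np.hypot(*(P[:,:2]-[.394,.367]).T)
    P=P[(d>.034)&(d<.0425)]; print(nm,circ(P,.0385))
```

```text
lid [0.5722 0.351  0.0325] [0.5722 0.3517] 60 tool xy [0.002  0.0001] [0.0028 0.0001]
w2 (array([0.3958, 0.3662, 0.0381]), array([0.3956, 0.3661]), 253)
top0 (array([0.3942, 0.3671, 0.0369]), array([0.3944, 0.3673]), 117)
w1 (array([0.396 , 0.366 , 0.0378]), array([0.3959, 0.3659]), 239)
```

To row units: 0.03 m is 0.12, -0.0024 m is -0.0096.

```bash
echo '[[[-0.0096, 0.12, 0], 0, 0], [[-0.0096, 0.12, 0], 0, 0], [[-0.0096, 0.12, 0], 0, 0], [[-0.0096, 0.12, 0], 0, 0], [[-0.0096, 0.12, 0], 0, 0], [[-0.0096, 0.11, 0], 0, 0], [[0, 0, 0], 0, 0], [[0, 0, 0], 0, 0], [[0, 0, 0], 0, 0]]' | python3 -m creep
python3 - <<'E'
from h import *
np.set_printoptions(precision=4,suppress=True)
o=monitor.get_obs();T=pose();print(np.array(o['q']),T,o['torque'],o['contact_force'])
print(T[:2,3]-np.load("T2.npy")[:2,3])
s=eyes.read_camera("scene");cv2.imwrite("pics/s4.png",s)
E
```

```text
t: 10.5
eef_pos: [0.3959, 0.3682, 0.2076]
tool_rot: [-0.0, -0.707, 0.707, 0.0]
contact_force: [-0.3, 0.0, -1.0]
gripper_width: 0.43
grasp_force: 30.4
[ 0.0999  0.6568 -1.3468  1.8446  0.6863  1.2195  1.6744] [[-0.0011 -1.     -0.0007  0.3959]
 [-1.      0.0011 -0.0006  0.3682]
 [ 0.0006  0.0007 -1.      0.2076]
 [ 0.      0.      0.      1.    ]] [-0.0265  0.0099 -0.0074] [-0.3333  0.0266 -0.9962]
[-0.1764  0.0144]
```

To row units: 0.02 m is 0.08, 0.0007 m is 0.0028.

```bash
echo '[[[0, 0.0028, 0.08], 0, 0], [[0, 0, 0.08], 0, 0], [[0, 0, 0.08], 0, 0], [[0, 0, 0.04], 0, 0], [[0, 0, 0.016], 0, 0], [[0, 0, 0], 0, 0]]' | python3 -m creep
echo '[[[0, 0, 0.008], 0, 0], [[0, 0, 0], 0, 0]]' | python3 -m creep
echo '[[[0, 0, 0.008], 0, 0], [[0, 0, 0], 0, 0]]' | python3 -m creep
echo '[[[0, 0, 0.008], 0, 0], [[0, 0, 0], 0, 0]]' | python3 -m creep
```

```text
t: 11.15
eef_pos: [0.3941, 0.3688, 0.1338]
tool_rot: [0.0, 0.707, -0.707, -0.0]
contact_force: [0.4, 0.7, -0.6]
gripper_width: 0.433
grasp_force: 30.4
t: 11.35
eef_pos: [0.3945, 0.3691, 0.1328]
tool_rot: [-0.0, 0.707, -0.707, 0.0]
contact_force: [-0.3, 0.4, -0.3]
gripper_width: 0.433
grasp_force: 30.4
t: 11.55
eef_pos: [0.3943, 0.3687, 0.1304]
tool_rot: [-0.0, 0.707, -0.707, 0.0]
contact_force: [0.2, -0.3, -1.0]
gripper_width: 0.43
grasp_force: 30.4
t: 11.75
eef_pos: [0.3943, 0.3686, 0.1281]
tool_rot: [0.0, 0.707, -0.707, 0.0]
contact_force: [0.9, -0.1, -0.9]
gripper_width: 0.433
grasp_force: 30.4
```

To row units: 0.002 m is 0.008.

```bash
echo '[[[0, 0, 0.008], 0, 0], [[0, 0, 0], 0, 0]]' | python3 -m creep
echo '[[[0, 0, 0.006], 0, 0], [[0, 0, 0], 0, 0]]' | python3 -m creep
```

```text
t: 11.95
eef_pos: [0.3944, 0.369, 0.1265]
tool_rot: [-0.0, 0.707, -0.707, 0.0]
contact_force: [-1.8, -0.2, 3.3]
gripper_width: 0.429
grasp_force: 30.5
t: 12.15
eef_pos: [0.3944, 0.369, 0.1251]
tool_rot: [-0.0, 0.707, -0.707, 0.0]
contact_force: [-1.0, -0.9, 4.2]
gripper_width: 0.433
grasp_force: 30.6
```

The lid rides on the ridges with about 5 N. I turn it clockwise in small steps and stop when the force vanishes (a drop) or the moment rises.

```bash
cat > chk.py <<'E'
import sys
from h import *
o=monitor.get_obs();T=pose();f=o["contact_force"];fz=f[2]
print("t%.2f z%.4f yaw%.1f F%s Mz%.3f q7 %.2f q3 %.2f"%(o["t"],T[2,3],np.degrees(np.arctan2(T[1,0],T[0,0])),np.round(f,1),o["torque"][2],o["q"][6],o["q"][2]))
lo,hi,m=map(float,sys.argv[1:4]); sys.exit(not(lo<=fz<=hi and abs(o["torque"][2])<m))
E
python3 chk.py 1.8 8 .3 &&
echo '[[[0, -0.0004, 0], 0.0159, 0], [[0, -0.0004, 0], 0.0159, 0], [[0, -0.0004, 0], 0.0159, 0], [[0, 0, 0], 0, 0]]' | python3 -m creep >/dev/null && python3 chk.py 1.8 8 .3 &&
echo '[[[0, -0.0004, 0], 0.0159, 0], [[0, -0.0004, 0], 0.0159, 0], [[0, -0.0004, 0], 0.0159, 0], [[0, 0, 0], 0, 0]]' | python3 -m creep >/dev/null && python3 chk.py 1.8 8 .3 &&
echo '[[[0, -0.0004, 0], 0.0159, 0], [[0, -0.0004, 0], 0.0159, 0], [[0, -0.0004, 0], 0.0159, 0], [[0, 0, 0], 0, 0]]' | python3 -m creep >/dev/null && python3 chk.py 1.8 8 .3 &&
echo '[[[0, -0.0004, 0], 0.0159, 0], [[0, -0.0004, 0], 0.0159, 0], [[0, -0.0004, 0], 0.0159, 0], [[0, 0, 0], 0, 0]]' | python3 -m creep >/dev/null && python3 chk.py 1.8 8 .3
```

```text
t12.15 z0.1251 yaw-90.0 F[-1.  -0.9  4.2] Mz-0.024 q7 1.59 q3 -1.25
t12.55 z0.1252 yaw-98.6 F[-0.6 -0.   4.1] Mz0.015 q7 1.46 q3 -1.22
t12.95 z0.1243 yaw-107.1 F[-0.  0. -1.] Mz0.009 q7 1.33 q3 -1.18
```

To row units: 0.002 m is 0.008, -0.0001 m is -0.0004, 0.06 rad is 0.0191.

```bash
echo '[[[0, -0.0004, 0], 0.0191, 0], [[0, -0.0004, 0], 0.0191, 0], [[0, 0, 0.008], 0, 0], [[0, 0, 0], 0, 0]]' | python3 -m creep >/dev/null && python3 chk.py -4 3 .2 &&
echo '[[[0, 0, 0.006], 0, 0], [[0, 0, 0], 0, 0]]' | python3 -m creep >/dev/null && python3 chk.py -4 3 .2 &&
echo '[[[0, 0, 0.006], 0, 0], [[0, 0, 0], 0, 0]]' | python3 -m creep >/dev/null && python3 chk.py -4 3 .2 &&
echo '[[[0, 0, 0.006], 0, 0], [[0, 0, 0], 0, 0]]' | python3 -m creep >/dev/null && python3 chk.py -4 3 .2 &&
echo '[[[0, 0, 0.006], 0, 0], [[0, 0, 0], 0, 0]]' | python3 -m creep >/dev/null && python3 chk.py -4 3 .2
```

```text
t13.35 z0.1222 yaw-113.9 F[-0.1  0.4 -0.4] Mz-0.017 q7 1.23 q3 -1.16
t13.55 z0.1210 yaw-114.0 F[ 0.5 -1.2 -0.3] Mz-0.025 q7 1.22 q3 -1.16
t13.75 z0.1196 yaw-114.0 F[-0.6 -0.3 -0.4] Mz0.005 q7 1.22 q3 -1.15
t13.95 z0.1185 yaw-114.0 F[ 0.8 -1.1  2.1] Mz-0.085 q7 1.22 q3 -1.15
t14.15 z0.1170 yaw-114.0 F[ 0.3 -0.3  4.3] Mz0.020 q7 1.22 q3 -1.15
```

Dropped in and resting at about 5 mm. I now turn gently clockwise to test this gap.

To row units: -0.0001 m is -0.0004, 0.05 rad is 0.0159.

```bash
echo '[[[0, -0.0004, 0], 0.0159, 0], [[0, -0.0004, 0], 0.0159, 0], [[0, 0, 0], 0, 0]]' | python3 -m creep >/dev/null && python3 chk.py 1 7 .15 &&
echo '[[[0, -0.0004, 0], 0.0159, 0], [[0, -0.0004, 0], 0.0159, 0], [[0, 0, 0], 0, 0]]' | python3 -m creep >/dev/null && python3 chk.py 1 7 .15 &&
echo '[[[0, -0.0004, 0], 0.0159, 0], [[0, -0.0004, 0], 0.0159, 0], [[0, 0, 0], 0, 0]]' | python3 -m creep >/dev/null && python3 chk.py 1 7 .15 &&
echo '[[[0, -0.0004, 0], 0.0159, 0], [[0, -0.0004, 0], 0.0159, 0], [[0, 0, 0], 0, 0]]' | python3 -m creep >/dev/null && python3 chk.py 1 7 .15
```

```text
t14.45 z0.1172 yaw-119.8 F[ 0.2 -0.8  3. ] Mz0.097 q7 1.13 q3 -1.13
t14.75 z0.1171 yaw-125.4 F[-0.3  0.1  2.4] Mz0.055 q7 1.04 q3 -1.11
t15.05 z0.1170 yaw-131.1 F[-0.1  0.3  3.2] Mz0.129 q7 0.96 q3 -1.09
t15.35 z0.1169 yaw-136.8 F[ 0.3 -0.4  4. ] Mz0.360 q7 0.87 q3 -1.07
```

Binding at 5 mm high with the moment rising to 0.36 N m means a crossed start, with its middle near yaw −114.5. I back off, lift and turn on.

To row units: -0.004 m is -0.016, 0.0002 m is 0.0008, -0.1 rad is -0.0318.

```bash
echo '[[[0, 0.0008, 0], -0.0318, 0], [[0, 0.0008, -0.004], -0.0318, 0], [[0, 0.0008, -0.004], -0.0318, 0], [[0, 0, -0.008], 0, 0], [[0, 0, -0.016], 0, 0], [[0, 0, -0.016], 0, 0], [[0, 0, -0.016], 0, 0], [[0, 0, 0], 0, 0]]' | python3 -m creep >/dev/null ; python3 chk.py -4 3 .15 &&
echo '[[[0, -0.0008, 0], 0.0318, 0], [[0, -0.0008, 0], 0.0318, 0], [[0, -0.0008, 0], 0.0318, 0], [[0, -0.0008, 0], 0.0318, 0], [[0, -0.0008, 0], 0.0318, 0], [[0, -0.0008, 0], 0.0318, 0], [[0, -0.0008, 0], 0.0318, 0], [[0, -0.0008, 0], 0.0318, 0], [[0, -0.0008, 0], 0.0318, 0], [[0, 0, 0], 0, 0]]' | python3 -m creep ; python3 chk.py -4 3 .15
```

```text
t16.15 z0.1335 yaw-119.8 F[ 0.4 -1.3 -0.5] Mz0.070 q7 1.15 q3 -1.15
t: 17.15
eef_pos: [0.3962, 0.3672, 0.1329]
tool_rot: [0.0, -0.075, 0.997, -0.0]
contact_force: [0.2, -0.1, -0.9]
gripper_width: 0.432
grasp_force: 30.4
t17.15 z0.1329 yaw-171.4 F[ 0.2 -0.1 -0.9] Mz-0.014 q7 0.37 q3 -0.95
```

To row units: 0.003 m is 0.012, 0.002 m is 0.008.

```bash
echo '[[[0, 0, 0.012], 0, 0], [[0, 0, 0.008], 0, 0], [[0, 0, 0], 0, 0]]' | python3 -m creep >/dev/null ; python3 chk.py -4 3 .15 &&
echo '[[[0, 0, 0.006], 0, 0], [[0, 0, 0.006], 0, 0], [[0, 0, 0], 0, 0]]' | python3 -m creep >/dev/null; python3 chk.py 1.8 8 .3 &&
echo '[[[0, -0.0004, 0], 0.0159, 0], [[0, -0.0004, 0], 0.0159, 0], [[0, 0, 0], 0, 0]]' | python3 -m creep >/dev/null && python3 chk.py 1.8 8 .3 &&
echo '[[[0, -0.0004, 0], 0.0159, 0], [[0, -0.0004, 0], 0.0159, 0], [[0, 0, 0], 0, 0]]' | python3 -m creep >/dev/null && python3 chk.py 1.8 8 .3 &&
echo '[[[0, -0.0004, 0], 0.0159, 0], [[0, -0.0004, 0], 0.0159, 0], [[0, 0, 0], 0, 0]]' | python3 -m creep >/dev/null && python3 chk.py 1.8 8 .3 &&
echo '[[[0, -0.0004, 0], 0.0159, 0], [[0, -0.0004, 0], 0.0159, 0], [[0, 0, 0], 0, 0]]' | python3 -m creep >/dev/null && python3 chk.py 1.8 8 .3
```

```text
t17.45 z0.1276 yaw-171.3 F[ 0.1 -1.2  2.3] Mz0.063 q7 0.37 q3 -0.95
t17.75 z0.1250 yaw-171.3 F[-0.1 -0.9  5.7] Mz0.041 q7 0.36 q3 -0.94
t18.05 z0.1252 yaw-177.1 F[ 0.4 -0.3  4.7] Mz0.057 q7 0.28 q3 -0.92
t18.35 z0.1252 yaw177.3 F[ 0.5 -0.6  3.9] Mz0.017 q7 0.19 q3 -0.90
t18.65 z0.1249 yaw171.6 F[ 0.3  0.5 -1.3] Mz0.008 q7 0.11 q3 -0.88
```

To row units: 0.002 m is 0.008, -0.0001 m is -0.0004, 0.06 rad is 0.0191.

```bash
echo '[[[0, -0.0004, 0], 0.0191, 0], [[0, -0.0004, 0], 0.0191, 0], [[0, 0, 0.008], 0, 0], [[0, 0, 0], 0, 0]]' | python3 -m creep >/dev/null && python3 chk.py -4 3 .2 &&
echo '[[[0, 0, 0.006], 0, 0], [[0, 0, 0.006], 0, 0], [[0, 0, 0], 0, 0]]' | python3 -m creep >/dev/null && python3 chk.py -4 3 .2 &&
echo '[[[0, 0, 0.006], 0, 0], [[0, 0, 0], 0, 0]]' | python3 -m creep >/dev/null && python3 chk.py -4 3 .2 &&
echo '[[[0, 0, 0.006], 0, 0], [[0, 0, 0], 0, 0]]' | python3 -m creep >/dev/null ; python3 chk.py 1 7 .2 &&
echo '[[[0, -0.0004, 0], 0.0159, 0], [[0, -0.0004, 0], 0.0159, 0], [[0, 0, 0], 0, 0]]' | python3 -m creep >/dev/null && python3 chk.py 1 7 .2 &&
echo '[[[0, -0.0004, 0], 0.0159, 0], [[0, -0.0004, 0], 0.0159, 0], [[0, 0, 0], 0, 0]]' | python3 -m creep >/dev/null && python3 chk.py 1 7 .2
```

```text
t19.05 z0.1220 yaw164.8 F[ 0.3  0.3 -1. ] Mz0.019 q7 0.00 q3 -0.85
t19.35 z0.1194 yaw164.6 F[-0.1 -0.2 -1.1] Mz-0.029 q7 -0.01 q3 -0.84
t19.55 z0.1184 yaw164.6 F[-1.1 -0.9  1.6] Mz0.023 q7 -0.01 q3 -0.84
t19.75 z0.1170 yaw164.6 F[ 0.4 -0.9  3.8] Mz0.011 q7 -0.01 q3 -0.84
t20.05 z0.1172 yaw158.9 F[-0.4  0.2  4.2] Mz0.061 q7 -0.10 q3 -0.82
t20.35 z0.1171 yaw153.2 F[0.4 0.1 3.6] Mz0.078 q7 -0.18 q3 -0.79
```

To row units: -0.0001 m is -0.0004, 0.05 rad is 0.0159.

```bash
echo '[[[0, -0.0004, 0], 0.0159, 0], [[0, -0.0004, 0], 0.0159, 0], [[0, 0, 0], 0, 0]]' | python3 -m creep >/dev/null && python3 chk.py 0.5 7 .25 &&
echo '[[[0, -0.0004, 0], 0.0159, 0], [[0, -0.0004, 0], 0.0159, 0], [[0, 0, 0], 0, 0]]' | python3 -m creep >/dev/null && python3 chk.py 0.5 7 .25 &&
echo '[[[0, -0.0004, 0], 0.0159, 0], [[0, -0.0004, 0], 0.0159, 0], [[0, 0, 0], 0, 0]]' | python3 -m creep >/dev/null && python3 chk.py 0.5 7 .25
```

```text
t20.65 z0.1171 yaw147.5 F[1.4 0.4 3.2] Mz0.069 q7 -0.27 q3 -0.77
t20.95 z0.1169 yaw141.8 F[1.6 0.5 2.6] Mz0.028 q7 -0.35 q3 -0.75
t21.25 z0.1165 yaw136.1 F[-0.7  0.1  2.4] Mz-0.004 q7 -0.44 q3 -0.73
```

No bind at 25° past the middle and the force is falling, so this is a true start. I follow the ramp down.

To row units: 0.0005 m is 0.002, -0.0001 m is -0.0004, 0.05 rad is 0.0159.

```bash
echo '[[[0, -0.0004, 0.002], 0.0159, 0], [[0, -0.0004, 0.002], 0.0159, 0], [[0, 0, 0], 0, 0]]' | python3 -m creep >/dev/null && python3 chk.py -1.5 7 .3 &&
echo '[[[0, -0.0004, 0.002], 0.0159, 0], [[0, -0.0004, 0.002], 0.0159, 0], [[0, 0, 0], 0, 0]]' | python3 -m creep >/dev/null && python3 chk.py -1.5 7 .3 &&
echo '[[[0, -0.0004, 0.002], 0.0159, 0], [[0, -0.0004, 0.002], 0.0159, 0], [[0, 0, 0], 0, 0]]' | python3 -m creep >/dev/null && python3 chk.py -1.5 7 .3 &&
echo '[[[0, -0.0004, 0.002], 0.0159, 0], [[0, -0.0004, 0.002], 0.0159, 0], [[0, 0, 0], 0, 0]]' | python3 -m creep >/dev/null && python3 chk.py -1.5 7 .3 &&
echo '[[[0, -0.0004, 0], 0.0159, 0], [[0, -0.0004, 0], 0.0159, 0], [[0, 0, 0], 0, 0]]' | python3 -m creep >/dev/null && python3 chk.py -1.5 7 .3
```

```text
t21.55 z0.1156 yaw130.4 F[-1.   0.4  1.8] Mz0.013 q7 -0.53 q3 -0.70
t21.85 z0.1148 yaw124.6 F[0.6 0.1 2.2] Mz0.052 q7 -0.62 q3 -0.68
t22.15 z0.1138 yaw118.9 F[ 0.1 -0.3  2.4] Mz0.014 q7 -0.71 q3 -0.66
t22.45 z0.1129 yaw113.2 F[-0.1  0.4  2.6] Mz-0.019 q7 -0.79 q3 -0.63
t22.75 z0.1129 yaw107.5 F[0.2 0.  3.5] Mz0.068 q7 -0.88 q3 -0.61
```

Units first: shifts go in shares of 0.25 m and turns go in shares of pi rad. So -0.0001 m is -0.0004, 0.04 rad is 0.0127.

```bash
echo '[[[0, -0.0004, 0], 0.0127, 0], [[0, -0.0004, 0], 0.0127, 0], [[0, 0, 0], 0, 0]]' | python3 -m creep >/dev/null && python3 chk.py -1.5 7 .17 &&
echo '[[[0, -0.0004, 0], 0.0127, 0], [[0, -0.0004, 0], 0.0127, 0], [[0, 0, 0], 0, 0]]' | python3 -m creep >/dev/null && python3 chk.py -1.5 7 .17 &&
echo '[[[0, -0.0004, 0], 0.0127, 0], [[0, -0.0004, 0], 0.0127, 0], [[0, 0, 0], 0, 0]]' | python3 -m creep >/dev/null && python3 chk.py -1.5 7 .17 &&
echo '[[[0, -0.0004, 0], 0.0127, 0], [[0, -0.0004, 0], 0.0127, 0], [[0, 0, 0], 0, 0]]' | python3 -m creep >/dev/null && python3 chk.py -1.5 7 .17
```

```text
t23.05 z0.1128 yaw102.9 F[0.5 0.6 3.7] Mz0.050 q7 -0.95 q3 -0.59
t23.35 z0.1128 yaw98.3 F[ 0.4 -1.   2.4] Mz0.033 q7 -1.02 q3 -0.57
t23.65 z0.1128 yaw93.7 F[0.5 0.4 3.1] Mz0.101 q7 -1.09 q3 -0.55
t23.95 z0.1128 yaw89.1 F[0.7 0.1 3.5] Mz0.265 q7 -1.16 q3 -0.53
```

The hard stop is felt at 0.27 N m. I ease the moment, open the fingers, rise and look.

To row units: -0.001 m is -0.004, 0.0001 m is 0.0004, -0.05 rad is -0.0159.

```bash
echo '[[[0, 0.0004, 0], -0.0159, 0], [[0, 0.0004, 0], -0.0159, 0], [[0, 0, -0.004], 0, 0], [[0, 0, 0], 0, 0]]' | python3 -m creep >/dev/null; python3 chk.py -1.5 7 .17
echo '[[[0, 0, 0], 0, 0.7], [[0, 0, 0], 0, 0.7], [[0, 0, 0], 0, 0.7], [[0, 0, 0], 0, 0.7], [[0, 0, 0], 0, 0.7], [[0, 0, -0.04], 0, 0.7], [[0, 0, -0.08], 0, 0.7], [[0, 0, -0.12], 0, 0.7], [[0, 0, -0.16], 0, 0.7], [[0, 0, -0.16], 0, 0.7], [[0, 0, 0], 0, 0.7]]' | python3 -m creep
python3 - <<'E'
from h import *
T=pose();w=eyes.read_camera("wrist");s=eyes.read_camera("scene");t=eyes.read_camera("top")
print(T.round(3))
for n,im in(("wrist",w),("scene",s),("top",t)): cv2.imwrite(f"pics/{n}5.png",im); print(n,[proj(n,[.395,.3665,z],T).round(1) for z in(.085,.108,.134)])
cv2.imwrite("pics/v5.png",np.hstack([cv2.resize(w,(400,300)),cv2.resize(s[180:330,200:400],(400,300))]))
E
```

```text
t24.35 z0.1138 yaw94.7 F[ 0.5 -0.6  1.7] Mz0.078 q7 -1.07 q3 -0.56
t: 25.45
eef_pos: [0.3962, 0.3678, 0.2602]
tool_rot: [0.0, 0.677, 0.736, 0.005]
contact_force: [-0.3, 0.2, 1.0]
gripper_width: 0.7
grasp_force: 0.0
[[-0.082  0.997  0.008  0.396]
 [ 0.997  0.082  0.007  0.368]
 [ 0.007  0.008 -1.     0.26 ]
 [ 0.     0.     0.     1.   ]]
wrist [array([271.3, 191.7]), array([271.3, 196.5]), array([271.3, 202.9])]
scene [array([290.3, 265. ]), array([290.5, 258.5]), array([290.9, 250.8])]
top [array([331.3, 256.5]), array([332.6, 256.7]), array([334. , 256.9])]
```

View pics/v5.png

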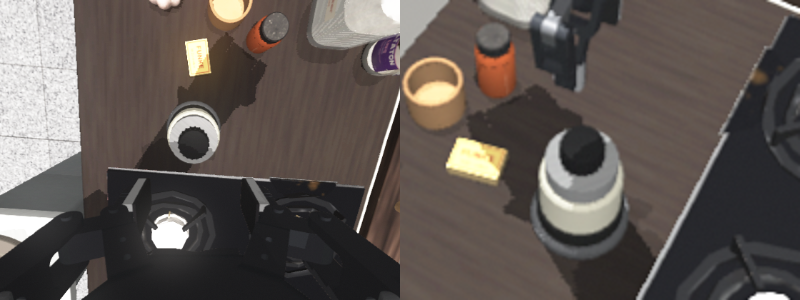

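The lid sits level on the jar, skirt on the shoulder. The released TCP height of 0.1138 puts its lower edge at about 0.085 m. The salt pot, spice jar and match box look undisturbed.

```bash
python3 -c "
from station import bot;print(bot.hand_in())"
```

```text
the job is handed in; nothing more can be done
None
```

The lid is screwed fully down on the jar's shoulder (the first gap was crossed, so I lifted it off and took the next) and released, the bystanders look undisturbed, and the job was handed in at about 25 s; no verdict came back.

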